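Load the courier tray with the booked-in sample pots

ROBOT

A 7-joint arm with a two-finger parallel gripper is mounted at the origin on the work surface. World frame = base frame: x ahead of the robot, y to its left, z up, the work surface at z = 0. Lengths are in m, angles in rad, forces in N, time in s.
With the tool pointing down it reaches from about 0.4 to 0.85 m from the base axis. Payload 10.4 kg.
Tool frame: the origin (TCP) lies on the centre line of the jaws, within the pads' length; the fingertips stand 8 mm ahead of it and the grasp point (between the pads) lies 11 mm behind it; z points along the fingers, y is the line along which they close (so a half turn about z gives the same grasp; the last joint's range is limited). The gripper opens to 85 mm and grips with 20 to 120 N. Pads are 22 mm wide; open, the fingers measure 114 mm over their backs; the gripper's body (76 mm by 85 mm) begins 54 mm behind the grasp point. The pads swing forward as they close: fully open they stand 13 mm farther back than shut.
Start: joints at [1.3, 0.332, -0.065, 1.46, 0.022, 1.35, -0.088], TCP at [0.153, -0.606, 0.239] pointing down, gripper open.
Joint ranges: [-2.6, 2.6], [-0.5, 2.12], [-1.47, 1.34], [0.16, 2.42], [-1.27, 4.41], [0.06, 2.06], [-2.6, 2.6]. Speed limits (rad/s): [2.22, 2.22, 2.79, 2.79, 3.14, 3.14, 3.14].

INTERFACE

Orientations are given as a rotation vector (axis times angle).
In Python, from cell import robot, optics, finder gives the robot as it stands. The module is installed in compiled form; this text tells all that it offers.
- The arm moves only by the tool arm_command, never from a script. Its argument "moves" is a list of rows, each a list of 3 entries, a list of its own where there are three numbers: the shift along the tool's x, y, z in cm, then the turn, a rotation vector about the tool's x, y, z in degrees, then the gripper command: -1 is fully open, 1 is shut, values between are in proportion. A call has 1 to 5 rows; each row is the pose to reach, as a shift and turn from the pose commanded when the call began, along the tool's axes at that moment; what a row does not reach only later rows make up. A row lasts 1/12 s, in which the tool goes at most 41.7 mm and 7.16 degrees, less where a joint would pass 70% of its speed; a pose out of reach is approached as far as the arm can. A call with a gripper value outside its range is refused whole. The fingers move at their own pace and stop on an object; "force" is the grip in N (left out, the last holds). Time passes only in rows, so rows that repeat a pose let the fingers close. It gives the time, the measured TCP pose, the force, the opening and the grip force at its end, in the units of the state.
- robot.get_state(): the state, without advancing time (a new reading comes with each control period).
- optics.capture(name): name is "scene" or "side" or "wrist"; returns (picture, depth): 480x640x3 uint8, red, green, blue; 480x640 float32, m along the optical axis (not along the pixel's ray), 0 where there is no reading.
- optics.camera_info(name): a dict with "K" (3x3 intrinsics, pixels), "R" (3x3) and "t" (3): a world point X has camera coordinates R X + t; the wrist camera has in their place "T_tool_cam" (4x4, takes a point from camera to tool coordinates, whose origin is the TCP and whose axes are the flange's). Camera axes: x right, y down, z forward; pixel columns grow to the right and rows downward; lengths in m; the calibration is good to about 2 mm. A picture is of the moment at which its call begins: read the wrist's pose just before it. camera_info takes no time and is no camera call.
- robot.finish_job(): hands the job in; it is judged then, once.
Trained networks look in the newest picture that a camera, given by its name, has taken for a name from the list of things; names that differ only in an ending like _2 or _b are one class to them, and where a whole thing is asked for, a point or a joint stands for the part that bears it (a point fixed in the world has none). Each returns a list of dicts, best first, with "confidence" (0 to 1); they miss things now and then, are a little off and sometimes report something else, mostly with a low value. They report only what shows in the picture. A call takes as long as a camera call. They do not tell look-alikes from the thing itself.
- finder.recognise(thing, camera): "uv" ([column, row] in pixels, amid what is visible of it).
- finder.place_of(thing, camera): "uv" ([column, row] in pixels: a listed point, or the origin of a listed thing).
The state is a dict: "time": time; "joints": joint angles; "joint_vel": joint speeds; "effort": joint torques, N m; "ee_pos": TCP position; "tool_rot": TCP orientation; "force": force on the tool from outside, world axes, zero at the start; "wrist_torque": the same for the moment, N m; "width": opening from 0.0 (shut) to 1.0 (fully open); "grasp_force": force on a finger pad.
Only numpy, scipy, OpenCV 4.12 (cv2) and the standard library are available. Lean on these libraries where they do the work, as an engineer would, in place of code of your own. Each camera call takes 0.05 s, during which the arm holds its last target. There are 200 camera calls.

TASK

The courier is coming to the clinic's registration desk: gather the four sample pots that carry a round white sticker on the cap into the grey tray, each standing upright on the floor of the well whose colour matches its cap, and let go. Set them down gently rather than dropping them in. The two pots with plain caps (red and blue, no sticker) are not booked in yet: leave them standing where they are.

Things in the scene. Friction and masses are not known exactly. Their poses are not given: they have to be found in the camera images.
- red_pot_mid (a point): Sample pot: upright white cylinder (42 mm diameter, 46 mm tall, white paper band) with a fluted screw cap (46 mm diameter, 24 mm tall), 70 mm tall in all, about 70 g, loose, standing on the desk. Its cap is RED WITH a round white sticker (32 mm) on top, so it is booked in. The point is the pot's centre, half-way up (35 mm above its foot); z is up the pot's axis, yaw means nothing.
- yellow_pot_mid (a point): Sample pot: upright white cylinder (42 mm diameter, 46 mm tall, white paper band) with a fluted screw cap (46 mm diameter, 24 mm tall), 70 mm tall in all, about 70 g, loose, standing on the desk. Its cap is YELLOW WITH a round white sticker (32 mm) on top, so it is booked in. The point is the pot's centre, half-way up (35 mm above its foot); z is up the pot's axis, yaw means nothing.
- blue_pot_mid (a point): Sample pot: upright white cylinder (42 mm diameter, 46 mm tall, white paper band) with a fluted screw cap (46 mm diameter, 24 mm tall), 70 mm tall in all, about 70 g, loose, standing on the desk. Its cap is BLUE WITH a round white sticker (32 mm) on top, so it is booked in. The point is the pot's centre, half-way up (35 mm above its foot); z is up the pot's axis, yaw means nothing.
- green_pot_mid (a point): Sample pot: upright white cylinder (42 mm diameter, 46 mm tall, white paper band) with a fluted screw cap (46 mm diameter, 24 mm tall), 70 mm tall in all, about 70 g, loose, standing on the desk. Its cap is GREEN WITH a round white sticker (32 mm) on top, so it is booked in. The point is the pot's centre, half-way up (35 mm above its foot); z is up the pot's axis, yaw means nothing.
- plain_red_mid (a point): Sample pot: upright white cylinder (42 mm diameter, 46 mm tall, white paper band) with a fluted screw cap (46 mm diameter, 24 mm tall), 70 mm tall in all, about 70 g, loose, standing on the desk. Its cap is plain RED with NO sticker: not booked in, it stays where it stands. The point is the pot's centre, half-way up (35 mm above its foot).
- plain_blue_mid (a point): Sample pot: upright white cylinder (42 mm diameter, 46 mm tall, white paper band) with a fluted screw cap (46 mm diameter, 24 mm tall), 70 mm tall in all, about 70 g, loose, standing on the desk. Its cap is plain BLUE with NO sticker: not booked in, it stays where it stands. The point is the pot's centre, half-way up (35 mm above its foot).
- red_well (a point): The tray well with the RED floor. The point is the centre of the well's floor, 8 mm above the desk; x and y lie along the well's sides, z is up. The wells are square, 68 mm inside, 22 mm deep, 2 by 2 in a grey plastic tray (164 mm square, 30 mm high, fixed to the desk), 84 mm from centre to centre (16 mm thick walls between wells, 6 mm round the outside). Which colour lies in which corner changes, and so does the tray's place: left or right of the pots.
- yellow_well (a point): The tray well with the YELLOW floor. The point is the centre of the well's floor, 8 mm above the desk; x and y lie along the well's sides, z is up. The wells are square, 68 mm inside, 22 mm deep, 2 by 2 in a grey plastic tray (164 mm square, 30 mm high, fixed to the desk), 84 mm from centre to centre (16 mm thick walls between wells, 6 mm round the outside). Which colour lies in which corner changes, and so does the tray's place: left or right of the pots.
- blue_well (a point): The tray well with the BLUE floor. The point is the centre of the well's floor, 8 mm above the desk; x and y lie along the well's sides, z is up. The wells are square, 68 mm inside, 22 mm deep, 2 by 2 in a grey plastic tray (164 mm square, 30 mm high, fixed to the desk), 84 mm from centre to centre (16 mm thick walls between wells, 6 mm round the outside). Which colour lies in which corner changes, and so does the tray's place: left or right of the pots.
- green_well (a point): The tray well with the GREEN floor. The point is the centre of the well's floor, 8 mm above the desk; x and y lie along the well's sides, z is up. The wells are square, 68 mm inside, 22 mm deep, 2 by 2 in a grey plastic tray (164 mm square, 30 mm high, fixed to the desk), 84 mm from centre to centre (16 mm thick walls between wells, 6 mm round the outside). Which colour lies in which corner changes, and so does the tray's place: left or right of the pots.
Things that resemble listed ones, but are neither listed nor needed, are in the scene too. Leave any pink look-alike of the part that bears yellow_pot_mid alone.

How it is judged:
At the end, for the whole second after the job is handed in: Each stickered pot stands upright (within 0.12 rad), at rest, on the floor of the well of its own colour (centre within 22 mm of the well's, i.e. anywhere in it, and under 42 mm above its floor); both plain-capped pots stand upright within 20 mm of where they began (horizontal distance between red_pot_mid and red_well below 0.022 m and z of red_pot_mid in the frame of red_well below 0.042 m and angle between each of red_pot_mid, yellow_pot_mid, blue_pot_mid, green_pot_mid, plain_red_mid, plain_blue_mid's own z axis and vertical below 0.12 rad and linear speed of each of red_pot, yellow_pot, blue_pot, green_pot below 0.02 m/s and angular speed of each of red_pot, yellow_pot, blue_pot, green_pot below 0.2 rad/s and horizontal distance between yellow_pot_mid and yellow_well below 0.022 m and z of yellow_pot_mid in the frame of yellow_well below 0.042 m and horizontal distance between blue_pot_mid and blue_well below 0.022 m and z of blue_pot_mid in the frame of blue_well below 0.042 m and horizontal distance between green_pot_mid and green_well below 0.022 m and z of green_pot_mid in the frame of green_well below 0.042 m and distance of each of plain_red_mid, plain_blue_mid from where it was at the start of the episode below 0.02 m); the robot touches nothing.
It fails at once if a stickered pot is let go in mid-air (its foot more than 40 mm above the desk, no finger on it) ((height (world z) of red_pot_mid above 0.075 m and contact force between the fingers and red_pot below 0.05 N) or (height (world z) of yellow_pot_mid above 0.075 m and contact force between the fingers and yellow_pot below 0.05 N) or (height (world z) of blue_pot_mid above 0.075 m and contact force between the fingers and blue_pot below 0.05 N) or (height (world z) of green_pot_mid above 0.075 m and contact force between the fingers and green_pot below 0.05 N)).
It fails at once if a plain-capped pot is moved by more than 20 mm or tipped (distance of any of plain_red_mid, plain_blue_mid from where it was at the start of the episode above 0.02 m or angle between any of plain_red_mid, plain_blue_mid's own z axis and vertical above 0.35 rad).
It also fails if it takes over 96 s, if anything falls off the work surface, if the arm or the gripper's body presses on something with over 40 N, if the wrist force passes 120 N, or if a joint passes its speed limit or range.

## Working session

There is one attempt and no reset: what is moved stays moved. The work goes in short steps, Python scripts to look and compute and a tool call to move; the robot and the scene stay as the last step left them, time stands still between calls to the robot, and variables do not carry over. Pictures are saved under pics/ and viewed, at most 14 in all, crops included, and the job is handed in when it is done.

Besides the shell and the picture viewer there is one more tool, called after "Call:" as name([rows], argument=value, ...), one row to a line, values as JSON. arm_command: Moves the arm, as the interface text tells. Its arguments: {"type":"object","properties":{"moves":{"type":"array"},"force":{"type":"number"}},"required":["moves"]}

```bash
mkdir -p pics
cat > h.py <<'E'
import numpy as np, cv2
from scipy.spatial.transform import Rotation as Rn
from cell import robot, optics, finder
def cap(n,fn=None):
    s=robot.get_state(); im,d=optics.capture(n)
    if fn: cv2.imwrite('pics/'+fn,im[:,:,::-1])
    return s,im,d
def rot(s):
    r=np.array(s['tool_rot']); return Rn.from_rotvec(r).as_matrix()
def world(n,s,uv,z):
    i=optics.camera_info(n);K=np.array(i['K'])
    p=np.array([(uv[0]-K[0,2])/K[0,0]*z,(uv[1]-K[1,2])/K[1,1]*z,z])
    if n!='wrist': return np.array(i['R']).T@(p-np.array(i['t']))
    q=(np.array(i['T_tool_cam'])@np.r_[p,1])[:3]
    return rot(s)@q+np.array(s['ee_pos'])
def cloud(n,s,d):
    v,u=np.mgrid[:480,:640]; i=optics.camera_info(n);K=np.array(i['K'])
    p=np.stack([(u-K[0,2])/K[0,0]*d,(v-K[1,2])/K[1,1]*d,d],-1)
    if n!='wrist': return (p-np.array(i['t']))@np.array(i['R'])
    T=np.array(i['T_tool_cam']); return (p@T[:3,:3].T+T[:3,3])@rot(s).T+np.array(s['ee_pos'])
E
python3 - <<'E'
from h import *
s,im,d=cap('scene','s1.png'); np.savez('s1.npz',im=im,d=d)
print(s)
for n in ['red','yellow','blue','green']:
  for k in ['_pot_mid','_well']:
    for r in finder.place_of(n+k,'scene')[:3]: print(n+k,np.round(r['uv']),round(r['confidence'],2))
for n in ['plain_red_mid','plain_blue_mid']:
    for r in finder.place_of(n,'scene')[:3]: print(n,np.round(r['uv']),round(r['confidence'],2))
E
```

```text
{'time': 0.0, 'joints': array([ 1.30040951,  0.33288458, -0.06467187,  1.46096605,  0.0216259 ,
        1.34990271, -0.08847703]), 'joint_vel': array([-0.00092851, -0.00072536,  0.00146349,  0.00023982, -0.0019707 ,
       -0.00073676, -0.00101173]), 'effort': array([ 1.07180869e-03, -6.25438428e+01,  4.95910272e-02, -3.91589177e+01,
        1.61765877e-02,  1.01375338e-02,  4.89441584e-05]), 'ee_pos': array([ 0.15316482, -0.60555469,  0.23849612]), 'tool_rot': array([-3.11608169e+00, -3.88086781e-01,  4.44292670e-04]), 'force': array([ 0.52274172, -0.63853254,  0.27138305]), 'wrist_torque': array([-0.0491744 ,  0.02251155, -0.01425588]), 'grasp_force': 0.0, 'width': 0.9956809922974967}
red_pot_mid [350. 290.] 0.74
red_well [373. 168.] 0.59
yellow_pot_mid [302. 208.] 0.73
yellow_pot_mid [348. 208.] 0.73
yellow_well [399. 178.] 0.57
blue_pot_mid [269. 238.] 0.56
blue_pot_mid [391. 197.] 0.46
blue_well [389. 198.] 0.83
green_pot_mid [333. 238.] 0.84
green_well [360. 186.] 0.54
plain_red_mid [384. 261.] 0.83
plain_blue_mid [372. 168.] 0.69
plain_blue_mid [306. 271.] 0.58
```

View pics/s1.png

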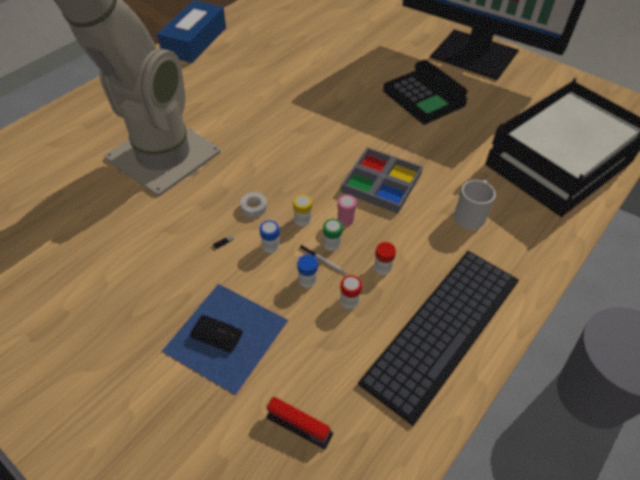

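The scene view shows these pots:
- **Stickered:** yellow (302,203), blue (269,228), green (333,228) and red (350,285).
- **Plain:** blue (307,265) and red (385,251). A pink look-alike stands at (347,203).
- **Tray:** around (382,180), with red (373,163), yellow (402,173), blue (390,194) and green (360,184) wells.

I'll confirm with one enlarged crop and get rough positions.

Run:
```python
from h import *
f=np.load('s1.npz');im,d=f['im'],f['d']
cv2.imwrite('pics/c1.png',cv2.resize(im[140:320,230:430,::-1],None,fx=3,fy=3,interpolation=cv2.INTER_CUBIC))
P=cloud('scene',None,d)
for n,uv in dict(yel=(302,203),blu=(269,228),grn=(333,228),red=(350,285),pblue=(307,265),pred=(385,251),pink=(347,203),wr=(373,163),wy=(402,173),wb=(390,194),wg=(360,184)).items():
    u,v=uv; p=P[v-2:v+3,u-2:u+3].reshape(-1,3); print(n,np.round(np.median(p,0),3))
```

```text
yel [0.459 0.059 0.07 ]
blu [ 0.453 -0.05   0.071]
grn [0.566 0.047 0.07 ]
red [ 0.693 -0.056  0.071]
pblue [ 0.588 -0.075  0.07 ]
pred [0.697 0.069 0.07 ]
pink [0.543 0.13  0.069]
wr [0.474 0.343 0.007]
wy [0.557 0.361 0.007]
wb [0.576 0.277 0.007]
wg [0.494 0.256 0.006]
```

View pics/c1.png

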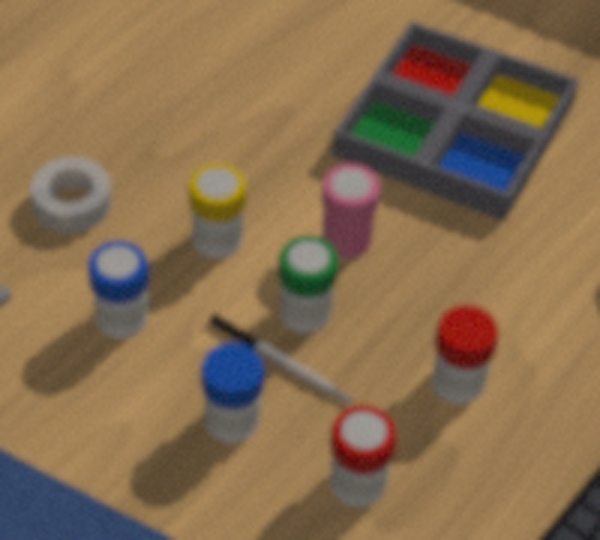

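All four stickered pots show clearly in the crop: yellow (218,185), blue (118,262), green (308,257) and red (363,432). The plain ones are blue (233,365) and red (467,330). The pink one at (350,185) is to be left alone. Next I'll fit centres from the depth clouds.

Run:
```python
from h import *
g=dict(yel=(.459,.059),blu=(.453,-.05),grn=(.566,.047),red=(.693,-.056),pblue=(.588,-.075),pred=(.697,.069),pink=(.543,.13))
for cam in ['scene','side']:
    s,im,d=cap(cam,cam+'_2.png'); P=cloud(cam,s,d).reshape(-1,3); P=P[d.ravel()>0]
    for n,c in g.items():
        q=P[(np.hypot(*(P[:,:2]-c).T)<.04)&(P[:,2]>.06)]
        t=q[q[:,2]>.064]
        if len(t)>10:
            (c2,r)=cv2.minEnclosingCircle(t[:,:2].astype(np.float32)); print(cam,n,len(t),np.round(c2,4),round(r,4),np.round(np.median(t[:,2]),4))
    q=P[(np.hypot(*(P[:,:2]-(.525,.309)).T)<.14)&(P[:,2]>.024)&(P[:,2]<.036)]
    if len(q)>50: print(cam,'tray',len(q),cv2.minAreaRect((q[:,:2]*1000).astype(np.float32)))
```

```text
scene yel 225 [0.4534 0.0638] 0.0252 0.0687
scene blu 252 [ 0.4526 -0.0495] 0.0249 0.0689
scene grn 254 [0.5609 0.0493] 0.0252 0.0691
scene red 318 [ 0.6923 -0.0521] 0.0241 0.0695
scene pblue 291 [ 0.5851 -0.0692] 0.0246 0.0689
scene pred 278 [0.6938 0.0729] 0.025 0.0692
scene pink 227 [0.5398 0.1333] 0.025 0.0688
scene tray 1078 ((530.7078857421875, 300.33721923828125), (165.68099975585938, 171.59005737304688), 11.532893180847168)
side yel 361 [0.4542 0.0663] 0.0246 0.0697
side blu 305 [ 0.4505 -0.0475] 0.0253 0.0698
side grn 336 [0.5601 0.0522] 0.0246 0.0699
side red 268 [ 0.6913 -0.0505] 0.0263 0.07
side pblue 270 [ 0.5817 -0.0673] 0.0253 0.0696
side pred 329 [0.6946 0.0745] 0.0255 0.0701
side pink 391 [0.5386 0.1359] 0.0247 0.0699
side tray 2945 ((530.8831176757812, 301.16851806640625), (164.2613983154297, 167.41482543945312), 11.820039749145508)
```

Call:
arm_command([
  [[0, 0, 0], [0, 0, 7], -0.2],
  [[0, 0, 0], [0, 0, 14.2], -0.2],
  [[0, 0, 0], [0, 0, 14.2], -0.2],
], force=30)

```text
time: 0.9
ee_pos: [0.1533, -0.6059, 0.2394]
tool_rot: [3.141, -0.01, 0.0]
force: [0.0, 0.3, -0.3]
width: 0.609
grasp_force: 0.0
```

Call:
arm_command([
  [[1.8, -3.4, 0], [0, 0, 0], -0.5],
  [[3.6, -6.8, 0], [0, 0, 0], -0.5],
  [[5.4, -10.2, 0], [0, 0, 0], -0.5],
  [[7.2, -13.6, 0], [0, 0, 0], -0.5],
  [[9.0, -17.0, 0], [0, 0, 0], -0.5],
])

```text
time: 1.32
ee_pos: [0.2439, -0.4343, 0.2394]
tool_rot: [3.141, 0.007, -0.0]
force: [0.3, -0.2, -0.0]
width: 0.749
grasp_force: 0.0
```

Call:
arm_command([
  [[1.8, -3.4, 0], [0, 0, 0], -0.5],
  [[3.6, -6.8, 0], [0, 0, 0], -0.5],
  [[5.4, -10.2, 0], [0, 0, 0], -0.5],
  [[7.2, -13.6, 0], [0, 0, 0], -0.5],
  [[9.0, -17.0, 0], [0, 0, 0], -0.5],
])

```text
time: 1.73
ee_pos: [0.3338, -0.2642, 0.2396]
tool_rot: [3.14, 0.007, 0.0]
force: [1.2, -0.9, -0.1]
width: 0.751
grasp_force: 0.0
```

Call:
arm_command([
  [[1.8, -3.4, 0], [0, 0, 0], -0.5],
  [[3.6, -6.8, 0], [0, 0, 0], -0.5],
  [[5.4, -10.2, 0], [0, 0, 0], -0.5],
  [[7.2, -13.6, 0], [0, 0, 0], -0.5],
  [[7.2, -13.6, 0], [0, 0, 0], -0.5],
])

```text
time: 2.15
ee_pos: [0.4082, -0.1232, 0.24]
tool_rot: [-3.141, -0.021, -0.003]
force: [-0.3, -0.4, -0.1]
width: 0.752
grasp_force: 0.0
```

Call:
arm_command([
  [[2.2, -3.5, 2], [0, 0, 0], -0.5],
  [[4.3, -7.5, 4], [0, 0, 0], -0.5],
  [[4.3, -7.5, 6], [0, 0, 0], -0.5],
  [[4.3, -7.5, 6], [0, 0, 0], -0.5],
])

```text
time: 2.48
ee_pos: [0.4475, -0.0515, 0.1759]
tool_rot: [-3.14, -0.015, 0.006]
force: [-0.6, -1.0, -1.2]
width: 0.752
grasp_force: 0.0
```

Run:
```python
from h import *
g=dict(yel=(.454,.065),blu=(.4515,-.0485),grn=(.5605,.0505),pblue=(.583,-.068))
s,im,d=cap('wrist','w1.png');print(s['ee_pos'],s['width'])
P=cloud('wrist',s,d).reshape(-1,3); P=P[d.ravel()>0]
for n,c in g.items():
    t=P[(np.hypot(*(P[:,:2]-c).T)<.04)&(P[:,2]>.064)&(P[:,2]<.08)]
    if len(t)>10:
        (c2,r)=cv2.minEnclosingCircle(t[:,:2].astype(np.float32)); print(n,len(t),np.round(c2,4),round(r,4),np.round(np.median(t[:,2]),4))
```

```text
[ 0.44745322 -0.0514925   0.1759274 ] 0.7520864773465009
yel 3872 [0.4557 0.0652] 0.0237 0.0688
blu 3721 [ 0.4504 -0.048 ] 0.0236 0.0689
grn 5779 [0.56  0.051] 0.0237 0.0688
pblue 3534 [ 0.5826 -0.0681] 0.0235 0.0686
```

View pics/w1.png

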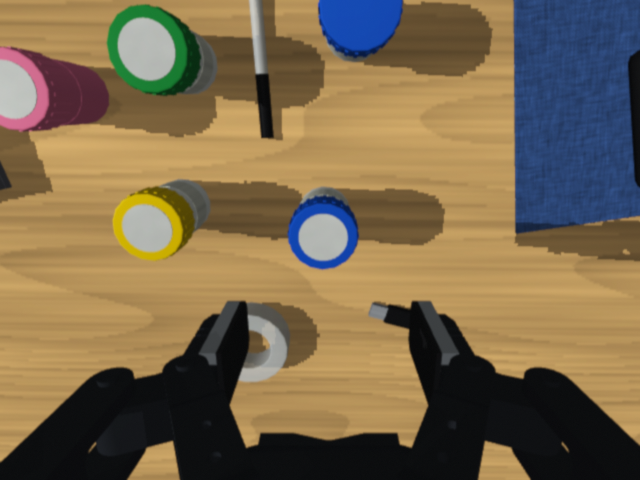

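The wrist view shows the blue sticker (323,237) near the jaw midline, with yellow at (152,227), green at (148,48), the pink look-alike at (15,90) and plain blue at (360,15). The cap radii come out at 23.6 mm and the top at 69 mm, as they should. Now descending.

Call:
arm_command([
  [[0.2, -0.4, 2], [0, 0, 0], -0.5],
  [[0.2, -0.4, 4], [0, 0, 0], -0.5],
  [[0.2, -0.4, 6], [0, 0, 0], -0.5],
  [[0.2, -0.4, 6], [0, 0, 0], -0.5],
  [[0.2, -0.4, 6], [0, 0, 0], -0.5],
])

```text
time: 2.95
ee_pos: [0.4501, -0.0519, 0.1199]
tool_rot: [3.141, 0.001, -0.001]
force: [-0.1, -0.2, 0.9]
width: 0.752
grasp_force: 0.0
```

Call:
arm_command([
  [[0, -0.4, 2.5], [0, 0, 0], -0.5],
  [[0, -0.4, 5], [0, 0, 0], -0.5],
  [[0, -0.4, 7.5], [0, 0, 0], -0.5],
  [[0, -0.4, 7.5], [0, 0, 0], -0.5],
  [[0, -0.4, 7.5], [0, 0, 0], 0.6],
])

```text
time: 3.37
ee_pos: [0.4506, -0.0474, 0.0454]
tool_rot: [3.142, 0.0, -0.0]
force: [0.6, -0.3, 0.0]
width: 0.624
grasp_force: 0.0
```

Call:
arm_command([
  [[0, 0, 0], [0, 0, 0], 0.6],
  [[0, 0, 0], [0, 0, 0], 0.6],
  [[0, 0, 0], [0, 0, 0], 0.6],
], force=30)

```text
time: 3.62
ee_pos: [0.4519, -0.0474, 0.0463]
tool_rot: [3.14, -0.001, 0.005]
force: [-1.4, -0.6, 10.2]
width: 0.528
grasp_force: 31.6
```

Call:
arm_command([
  [[0, 0, -2], [0, 0, 0], 0.6],
  [[0, 0, -5], [0, 0, 0], 0.6],
  [[0, 0, -8.5], [0, 0, 0], 0.6],
  [[0, 0, -11.5], [0, 0, 0], 0.6],
  [[0, 0, -11.5], [0, 0, 0], 0.6],
])

```text
time: 4.03
ee_pos: [0.4536, -0.047, 0.1658]
tool_rot: [3.139, 0.001, 0.015]
force: [1.5, 0.2, 0.2]
width: 0.53
grasp_force: 31.2
```

Call:
arm_command([
  [[0.8, -2, 0], [0, 0, 0], 0.6],
  [[2.2, -5.2, 0], [0, 0, 0], 0.6],
  [[3.6, -8.6, 0], [0, 0, 0], 0.6],
  [[5, -12, 0], [0, 0, 0], 0.6],
  [[6.4, -15.4, 0], [0, 0, 0], 0.6],
])

```text
time: 4.45
ee_pos: [0.515, 0.1083, 0.16]
tool_rot: [3.141, -0.002, 0.002]
force: [0.3, -0.5, -0.6]
width: 0.532
grasp_force: 31.2
```

Call:
arm_command([
  [[1.4, -3.4, 0], [0, 0, 0], 0.6],
  [[2.8, -6.8, 0], [0, 0, 0], 0.6],
  [[4.2, -10.2, 0], [0, 0, 0], 0.6],
  [[5.6, -13.2, 0], [0, 0, 0], 0.6],
  [[6.5, -15.6, 0], [0, 0, 0], 0.6],
])

```text
time: 4.87
ee_pos: [0.58, 0.2657, 0.1595]
tool_rot: [-3.141, -0.001, -0.001]
force: [-0.5, -0.5, -0.6]
width: 0.533
grasp_force: 31.2
```

Call:
arm_command([
  [[0, 0, 0], [0, 0, 0], 0.6],
  [[0, 0, 0], [0, 0, 0], 0.6],
])

```text
time: 5.03
ee_pos: [0.5789, 0.2649, 0.1593]
tool_rot: [-3.141, -0.004, 0.001]
force: [0.3, -0.8, -0.1]
width: 0.527
grasp_force: 31.2
```

Run:
```python
from h import *
s,im,d=cap('wrist','w2.png');print(s['ee_pos'],s['tool_rot'],s['width'],s['grasp_force'])
P=cloud('wrist',s,d).reshape(-1,3); P=P[d.ravel()>0]
q=P[(np.hypot(*(P[:,:2]-(.531,.301)).T)<.14)&(P[:,2]>.024)&(P[:,2]<.036)]
print(len(q),cv2.minAreaRect((q[:,:2]*1000).astype(np.float32)))
```

```text
[0.57894992 0.2648614  0.1593098 ] [-3.14065214e+00 -4.14792063e-03  7.12873642e-04] 0.5273239043564427 31.220279932022095
9199 ((531.032958984375, 301.32208251953125), (164.37881469726562, 164.41156005859375), 11.811434745788574)
```

View pics/w2.png

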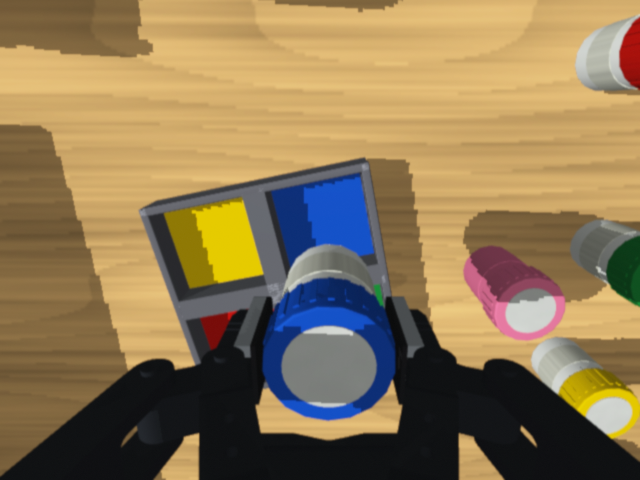

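The wrist view shows the held blue pot at (330,340), the blue well at (325,215), yellow at (215,245) and red at (220,330). The tray fits at 164.4 mm square with its centre at (.531,.301). Lowering.

Call:
arm_command([
  [[0.2, -0.4, 3], [0, 0, 0], 0.6],
  [[0.2, -0.4, 6], [0, 0, 0], 0.6],
  [[0.2, -0.4, 8.5], [0, 0, 0], 0.6],
  [[0.2, -0.4, 10], [0, 0, 0], 0.6],
  [[0.2, -0.4, 10.3], [0, 0, 0], 0.6],
])

```text
time: 5.5
ee_pos: [0.5808, 0.2644, 0.0545]
tool_rot: [3.139, -0.003, -0.004]
force: [-0.9, -1.0, -0.2]
width: 0.53
grasp_force: 31.4
```

Call:
arm_command([
  [[0, 0, 0.1], [0, 0, 0], 0.6],
  [[0, 0, 0.2], [0, 0, 0], 0.6],
  [[0, 0, 0.2], [0, 0, 0], 0.6],
])

```text
time: 5.75
ee_pos: [0.5819, 0.267, 0.0554]
tool_rot: [-3.141, 0.001, -0.002]
force: [-0.7, 0.2, -0.5]
width: 0.531
grasp_force: 31.4
```

Call:
arm_command([
  [[0, 0, 0.15], [0, 0, 0], 0.6],
  [[0, 0, 0.3], [0, 0, 0], 0.6],
  [[0, 0, 0.3], [0, 0, 0], 0.6],
])

```text
time: 6.0
ee_pos: [0.5823, 0.2674, 0.0542]
tool_rot: [3.142, -0.0, 0.004]
force: [-6.0, -2.9, 18.4]
width: 0.527
grasp_force: 32.9
```

Call:
arm_command([
  [[0, 0, -0.1], [0, 0, 0], -0.5],
  [[0, 0, -0.1], [0, 0, 0], -0.5],
  [[0, 0, -0.1], [0, 0, 0], -0.5],
])

```text
time: 6.25
ee_pos: [0.5815, 0.2671, 0.0526]
tool_rot: [-3.141, 0.0, -0.001]
force: [0.9, -0.4, -0.3]
width: 0.752
grasp_force: 0.0
```

Call:
arm_command([
  [[0, 0, -2], [0, 0, 0], -0.5],
  [[0, 0, -5], [0, 0, 0], -0.5],
  [[0, 0, -8.5], [0, 0, 0], -0.5],
  [[0, 0, -11], [0, 0, 0], -0.5],
  [[-1, 2, -11], [0, 0, 0], -0.5],
])

```text
time: 6.67
ee_pos: [0.5731, 0.2521, 0.1682]
tool_rot: [-3.136, -0.006, -0.011]
force: [0.7, 1.5, -0.3]
width: 0.752
grasp_force: 0.0
```

Call:
arm_command([
  [[-2, 3.3, 0], [0, 0, 0], -0.5],
  [[-4, 6.6, 0], [0, 0, 0], -0.5],
  [[-6, 10, 0], [0, 0, 0], -0.5],
  [[-8, 13.3, 0], [0, 0, 0], -0.5],
  [[-10, 16.5, 0], [0, 0, 0], -0.5],
])

```text
time: 7.08
ee_pos: [0.4701, 0.0804, 0.1619]
tool_rot: [3.141, -0.001, -0.0]
force: [0.7, 0.7, 0.2]
width: 0.749
grasp_force: 0.0
```

Call:
arm_command([
  [[-1.6, 1.9, 1], [0, 0, 0], -0.5],
  [[-1.6, 1.9, 2], [0, 0, 0], -0.5],
  [[-1.6, 1.9, 2], [0, 0, 0], -0.5],
  [[-1.6, 1.9, 2], [0, 0, 0], -0.5],
])

```text
time: 7.42
ee_pos: [0.4555, 0.0636, 0.1424]
tool_rot: [-3.141, -0.001, 0.0]
force: [-0.2, 1.3, 0.5]
width: 0.751
grasp_force: 0.0
```

```bash
cat > m.py <<'E'
from h import *
import sys
def run(fn,g):
    s,im,d=cap('wrist',fn);print(np.round(s['ee_pos'],4),s['width'])
    P=cloud('wrist',s,d).reshape(-1,3); P=P[d.ravel()>0]
    for n,c in g.items():
        t=P[(np.hypot(*(P[:,:2]-c).T)<.04)&(P[:,2]>.064)&(P[:,2]<.085)]
        if len(t)>10:
            (c2,r)=cv2.minEnclosingCircle(t[:,:2].astype(np.float32)); print(n,len(t),np.round(c2,4),round(r,4),np.round(np.median(t[:,2]),4))
E
python3 - <<'E'
from m import *
run('w3.png',dict(yel=(.454,.065),grn=(.5605,.0505),blu=(.5806,.2688),pblue=(.583,-.068),pred=(.694,.074)))
E
```

```text
[0.4555 0.0636 0.1424] 0.7514871119614199
yel 4740 [0.4554 0.0654] 0.0237 0.0689
grn 7399 [0.56   0.0515] 0.0236 0.0689
pblue 4605 [ 0.5773 -0.0649] 0.0227 0.0687
```

Call:
arm_command([
  [[0, -0.2, 3], [0, 0, 0], -0.5],
  [[0, -0.2, 6.5], [0, 0, 0], -0.5],
  [[0, -0.2, 9.5], [0, 0, 0], -0.5],
  [[0, -0.2, 9.5], [0, 0, 0], -0.5],
  [[0, -0.2, 9.5], [0, 0, 0], 0.6],
])

```text
time: 7.88
ee_pos: [0.455, 0.0665, 0.0472]
tool_rot: [-3.14, -0.003, 0.004]
force: [0.8, 1.1, 0.6]
width: 0.629
grasp_force: 0.0
```

Call:
arm_command([
  [[0, 0, 0], [0, 0, 0], 0.6],
  [[0, 0, 0], [0, 0, 0], 0.6],
  [[0, 0, 0], [0, 0, 0], 0.6],
], force=30)

```text
time: 8.13
ee_pos: [0.4566, 0.0653, 0.049]
tool_rot: [3.141, 0.0, 0.005]
force: [0.1, -0.4, 0.2]
width: 0.529
grasp_force: 30.9
```

Call:
arm_command([
  [[0, 0, -2], [0, 0, 0], 0.6],
  [[0, 0, -5], [0, 0, 0], 0.6],
  [[0, 0, -8.5], [0, 0, 0], 0.6],
  [[0, 0, -11.5], [0, 0, 0], 0.6],
  [[0, 0, -11.5], [0, 0, 0], 0.6],
])

```text
time: 8.55
ee_pos: [0.4586, 0.0659, 0.1688]
tool_rot: [3.141, 0.0, 0.015]
force: [1.0, -0.7, -0.2]
width: 0.525
grasp_force: 31.1
```

Call:
arm_command([
  [[0.8, -2, 0], [0, 0, 0], 0.6],
  [[2, -5.3, 0], [0, 0, 0], 0.6],
  [[3.2, -8.5, 0], [0, 0, 0], 0.6],
  [[4.4, -11.6, 0], [0, 0, 0], 0.6],
  [[5.6, -14.8, 0], [0, 0, 0], 0.6],
])

```text
time: 8.97
ee_pos: [0.5122, 0.2141, 0.1629]
tool_rot: [3.141, -0.002, 0.002]
force: [1.5, -0.1, -0.6]
width: 0.525
grasp_force: 31.1
```

Call:
arm_command([
  [[1.2, -3.2, 0], [0, 0, 0], 0.6],
  [[2.4, -6.4, 0], [0, 0, 0], 0.6],
  [[3.6, -9.6, 0], [0, 0, 0], 0.6],
  [[4.6, -12.2, 0], [0, 0, 0], 0.6],
  [[5.2, -13.7, 0], [0, 0, 0], 0.6],
])

```text
time: 9.38
ee_pos: [0.5633, 0.3535, 0.1626]
tool_rot: [-3.14, -0.003, -0.0]
force: [0.2, -0.1, -1.2]
width: 0.527
grasp_force: 31.2
```

Call:
arm_command([
  [[0, 0, 0], [0, 0, 0], 0.6],
  [[0, 0, 0], [0, 0, 0], 0.6],
  [[0, 0, 0], [0, 0, 0], 0.6],
])

```text
time: 9.63
ee_pos: [0.5635, 0.3493, 0.1625]
tool_rot: [3.141, -0.001, 0.001]
force: [0.4, -0.3, -0.1]
width: 0.529
grasp_force: 31.2
```

Call:
arm_command([
  [[0, -0.1, 3], [0, 0, 0], 0.6],
  [[0, -0.1, 6], [0, 0, 0], 0.6],
  [[0, -0.1, 8.5], [0, 0, 0], 0.6],
  [[0, -0.1, 10], [0, 0, 0], 0.6],
  [[0, -0.1, 10.4], [0, 0, 0], 0.6],
])

```text
time: 10.05
ee_pos: [0.5631, 0.3487, 0.0568]
tool_rot: [3.139, -0.003, -0.003]
force: [-1.9, -3.1, 8.0]
width: 0.529
grasp_force: 31.9
```

Call:
arm_command([
  [[0, 0, 0.1], [0, 0, 0], 0.6],
  [[0, 0, 0.2], [0, 0, 0], 0.6],
  [[0, 0, 0.2], [0, 0, 0], 0.6],
])

```text
time: 10.3
ee_pos: [0.5639, 0.351, 0.0573]
tool_rot: [-3.141, 0.001, -0.002]
force: [-0.0, -0.1, -0.4]
width: 0.528
grasp_force: 31.2
```

Call:
arm_command([
  [[0, 0, 0.1], [0, 0, 0], 0.6],
  [[0, 0, 0.2], [0, 0, 0], 0.6],
  [[0, 0, 0.2], [0, 0, 0], 0.6],
])

```text
time: 10.55
ee_pos: [0.5642, 0.3512, 0.0567]
tool_rot: [-3.141, 0.001, -0.004]
force: [-3.1, -4.0, 13.2]
width: 0.531
grasp_force: 32.4
```

Call:
arm_command([
  [[0, 0, -0.1], [0, 0, 0], -0.5],
  [[0, 0, -0.1], [0, 0, 0], -0.5],
  [[0, 0, -0.1], [0, 0, 0], -0.5],
])

```text
time: 10.8
ee_pos: [0.5635, 0.3511, 0.0556]
tool_rot: [-3.141, 0.0, -0.001]
force: [-0.3, -0.3, -0.9]
width: 0.749
grasp_force: 0.0
```

Call:
arm_command([
  [[0, 0, -2], [0, 0, 0], -0.5],
  [[0, 0, -5], [0, 0, 0], -0.5],
  [[0, 0, -8.5], [0, 0, 0], -0.5],
  [[0, 0, -11], [0, 0, 0], -0.5],
  [[0, 2, -11], [0, 0, 0], -0.5],
])

```text
time: 11.22
ee_pos: [0.5633, 0.3367, 0.1715]
tool_rot: [-3.135, -0.008, -0.009]
force: [1.4, 0.9, 0.5]
width: 0.749
grasp_force: 0.0
```

Call:
arm_command([
  [[0, 4, 0], [0, 0, 0], -0.5],
  [[0, 8, 0], [0, 0, 0], -0.5],
  [[0, 12, 0], [0, 0, 0], -0.5],
  [[0, 16, 0], [0, 0, 0], -0.5],
  [[0, 20, 0], [0, 0, 0], -0.5],
])

```text
time: 11.63
ee_pos: [0.563, 0.1292, 0.1652]
tool_rot: [3.141, 0.0, 0.0]
force: [2.4, 0.4, -0.5]
width: 0.75
grasp_force: 0.0
```

Call:
arm_command([
  [[-0.2, 4, 0], [0, 0, 0], -0.5],
  [[-0.4, 8, 1], [0, 0, 0], -0.5],
  [[-0.4, 8, 2], [0, 0, 0], -0.5],
  [[-0.4, 8, 2], [0, 0, 0], -0.5],
  [[-0.4, 8, 2], [0, 0, 0], -0.5],
])

```text
time: 12.05
ee_pos: [0.559, 0.0515, 0.1451]
tool_rot: [-3.141, 0.0, 0.001]
force: [0.6, 1.2, -0.2]
width: 0.754
grasp_force: 0.0
```

Run:
```python
from m import *
run('w4.png',dict(grn=(.5605,.0505),pblue=(.583,-.068),pred=(.694,.074),red=(.692,-.051)))
```

```text
[0.559  0.0515 0.1451] 0.7539558391281032
grn 4666 [0.5607 0.0514] 0.0234 0.0688
pblue 5285 [ 0.5832 -0.0675] 0.0236 0.0687
pred 3025 [0.6895 0.0743] 0.0228 0.0686
red 3795 [ 0.6897 -0.0504] 0.0234 0.0689
```

View pics/w4.png

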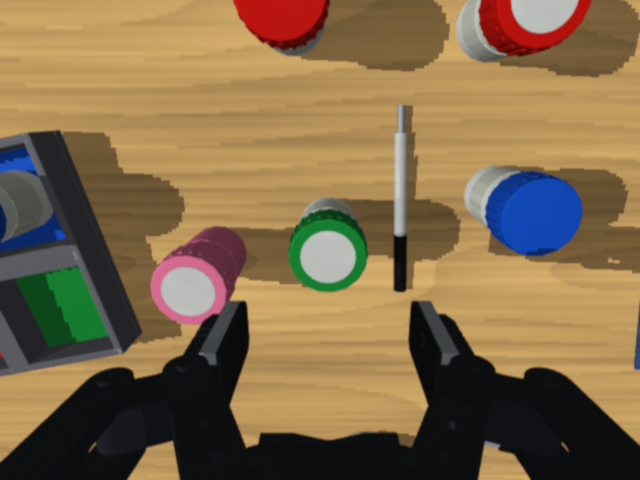

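The view shows the green sticker at (328,257) between the jaws. The pink pot at (195,285) is well clear, and the pen at (400,200) lies below tip height. Grasping green.

Call:
arm_command([
  [[0.1, 0, 3], [0, 0, 0], -0.5],
  [[0.1, 0, 6.5], [0, 0, 0], -0.5],
  [[0.1, 0, 9.7], [0, 0, 0], -0.5],
  [[0.1, 0, 9.7], [0, 0, 0], -0.5],
  [[0.1, 0, 9.7], [0, 0, 0], 0.6],
])

```text
time: 12.52
ee_pos: [0.5597, 0.0528, 0.0482]
tool_rot: [-3.141, -0.004, 0.003]
force: [0.5, 1.1, 1.2]
width: 0.624
grasp_force: 0.0
```

Call:
arm_command([
  [[0, 0, 0], [0, 0, 0], 0.6],
  [[0, 0, 0], [0, 0, 0], 0.6],
  [[0, 0, 0], [0, 0, 0], 0.6],
], force=30)

```text
time: 12.77
ee_pos: [0.5615, 0.0515, 0.0503]
tool_rot: [3.141, 0.0, 0.005]
force: [0.3, -0.2, -1.6]
width: 0.531
grasp_force: 32.0
```

Call:
arm_command([
  [[0, 0, -2], [0, 0, 0], 0.6],
  [[0, 0, -5], [0, 0, 0], 0.6],
  [[0, 0, -8.5], [0, 0, 0], 0.6],
  [[0, 0, -11.5], [0, 0, 0], 0.6],
  [[0, 0, -11.5], [0, 0, 0], 0.6],
])

```text
time: 13.18
ee_pos: [0.5635, 0.0521, 0.1707]
tool_rot: [3.141, 0.0, 0.016]
force: [0.4, -0.1, -0.6]
width: 0.526
grasp_force: 32.0
```

Call:
arm_command([
  [[-0.6, -2, 0], [0, 0, 0], 0.6],
  [[-1.8, -5.5, 0], [0, 0, 0], 0.6],
  [[-3, -9.3, 0], [0, 0, 0], 0.6],
  [[-4.2, -13, 0], [0, 0, 0], 0.6],
  [[-5.4, -16.8, 0], [0, 0, 0], 0.6],
])

```text
time: 13.6
ee_pos: [0.5059, 0.2204, 0.1642]
tool_rot: [3.141, -0.001, 0.003]
force: [0.4, 0.3, -0.5]
width: 0.528
grasp_force: 32.0
```

Call:
arm_command([
  [[-0.6, -2.2, 0], [0, 0, 0], 0.6],
  [[-0.8, -3.2, 0], [0, 0, 0], 0.6],
  [[-0.8, -3.2, 0], [0, 0, 0], 0.6],
  [[-0.8, -3.2, 0], [0, 0, 0], 0.6],
  [[-0.8, -3.2, 0], [0, 0, 0], 0.6],
])

```text
time: 14.02
ee_pos: [0.4993, 0.2491, 0.1632]
tool_rot: [3.141, -0.004, 0.001]
force: [-0.1, -0.3, -0.4]
width: 0.527
grasp_force: 32.0
```

Call:
arm_command([
  [[-0.1, -0.2, 3], [0, 0, 0], 0.6],
  [[-0.1, -0.2, 6], [0, 0, 0], 0.6],
  [[-0.1, -0.2, 8.5], [0, 0, 0], 0.6],
  [[-0.1, -0.2, 10], [0, 0, 0], 0.6],
  [[-0.1, -0.2, 10.4], [0, 0, 0], 0.6],
])

```text
time: 14.43
ee_pos: [0.4975, 0.2497, 0.0577]
tool_rot: [3.138, -0.005, -0.004]
force: [-9.1, -10.8, 30.1]
width: 0.53
grasp_force: 34.8
```

Call:
arm_command([
  [[0, 0, 0.1], [0, 0, 0], 0.6],
  [[0, 0, 0.2], [0, 0, 0], 0.6],
  [[0, 0, 0.2], [0, 0, 0], 0.6],
  [[0, 0, 0.2], [0, 0, 0], 0.6],
])

```text
time: 14.77
ee_pos: [0.4984, 0.2518, 0.0578]
tool_rot: [3.141, -0.003, 0.002]
force: [1.0, -2.3, 2.0]
width: 0.53
grasp_force: 32.0
```

Call:
arm_command([
  [[0, 0, 0], [0, 0, 0], -0.5],
  [[0, 0, 0], [0, 0, 0], -0.5],
  [[0, 0, 0], [0, 0, 0], -0.5],
])

```text
time: 15.02
ee_pos: [0.4975, 0.2529, 0.0574]
tool_rot: [-3.142, 0.001, -0.0]
force: [-0.7, -0.6, 0.2]
width: 0.751
grasp_force: 0.0
```

Call:
arm_command([
  [[0, 0, -2], [0, 0, 0], -0.5],
  [[0, 0, -5], [0, 0, 0], -0.5],
  [[0, 0, -8.5], [0, 0, 0], -0.5],
  [[0, 0, -11], [0, 0, 0], -0.5],
  [[1.2, 2, -11], [0, 0, 0], -0.5],
])

```text
time: 15.43
ee_pos: [0.5089, 0.2389, 0.1732]
tool_rot: [-3.137, -0.011, -0.01]
force: [-0.3, 1.4, -0.5]
width: 0.747
grasp_force: 0.0
```

Call:
arm_command([
  [[2.1, 3.3, 0], [0, 0, 0], -0.5],
  [[4.2, 6.6, 0], [0, 0, 0], -0.5],
  [[6.3, 9.9, 0], [0, 0, 0], -0.5],
  [[8.4, 13.2, 0], [0, 0, 0], -0.5],
  [[10.5, 16.5, 0], [0, 0, 0], -0.5],
])

```text
time: 15.85
ee_pos: [0.6151, 0.0662, 0.1674]
tool_rot: [3.141, 0.0, 0.001]
force: [0.6, 0.9, 0.1]
width: 0.749
grasp_force: 0.0
```

Call:
arm_command([
  [[2.1, 3.3, 0], [0, 0, 0], -0.5],
  [[4.2, 6.6, 0], [0, 0, 0], -0.5],
  [[6.3, 9.9, 0], [0, 0, 0], -0.5],
  [[7.5, 11.7, 0], [0, 0, 0], -0.5],
  [[7.5, 11.7, 1], [0, 0, 0], -0.5],
])

```text
time: 16.27
ee_pos: [0.6919, -0.0558, 0.1579]
tool_rot: [3.139, -0.012, 0.004]
force: [0.7, -0.2, 0.6]
width: 0.747
grasp_force: 0.0
```

Call:
arm_command([
  [[0, 0, 1], [0, 0, 0], -0.5],
  [[0, 0, 1], [0, 0, 0], -0.5],
  [[0, 0, 1], [0, 0, 0], -0.5],
])

```text
time: 16.52
ee_pos: [0.6884, -0.0473, 0.1465]
tool_rot: [-3.141, -0.003, 0.003]
force: [-0.9, 0.8, 0.4]
width: 0.754
grasp_force: 0.0
```

Run:
```python
from m import *
run('w5.png',dict(pblue=(.583,-.068),pred=(.694,.074),red=(.692,-.051)))
```

```text
[ 0.6884 -0.0473  0.1465] 0.7538314950123266
pblue 3238 [ 0.5841 -0.068 ] 0.0237 0.0685
pred 4843 [0.6951 0.0737] 0.0238 0.0685
red 4648 [ 0.6924 -0.051 ] 0.0236 0.0689
```

View pics/w5.png

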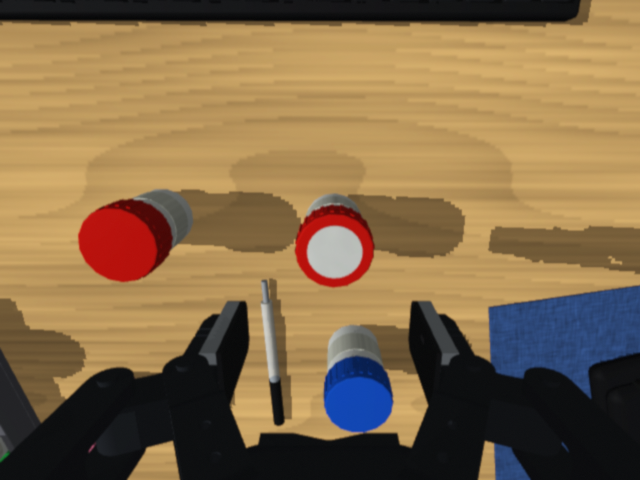

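The red stickered pot is at (334,250). The plain red at (125,240) and plain blue at (358,395) have not moved. Grasping red.

Call:
arm_command([
  [[0.4, 0.3, 3], [0, 0, 0], -0.5],
  [[0.4, 0.3, 6.5], [0, 0, 0], -0.5],
  [[0.4, 0.3, 9.8], [0, 0, 0], -0.5],
  [[0.4, 0.3, 9.8], [0, 0, 0], -0.5],
  [[0.4, 0.3, 9.8], [0, 0, 0], 0.6],
])

```text
time: 16.98
ee_pos: [0.6925, -0.0511, 0.0491]
tool_rot: [-3.141, -0.002, 0.004]
force: [0.4, -1.3, 0.3]
width: 0.625
grasp_force: 0.0
```

Call:
arm_command([
  [[0, 0, 0], [0, 0, 0], 0.6],
  [[0, 0, 0], [0, 0, 0], 0.6],
  [[0, 0, 0], [0, 0, 0], 0.6],
], force=30)

```text
time: 17.23
ee_pos: [0.6946, -0.0517, 0.0519]
tool_rot: [3.141, 0.0, 0.005]
force: [0.6, 0.6, 0.1]
width: 0.52
grasp_force: 32.6
```

Call:
arm_command([
  [[0, 0, -2], [0, 0, 0], 0.6],
  [[0, 0, -5], [0, 0, 0], 0.6],
  [[0, 0, -8.5], [0, 0, 0], 0.6],
  [[0, 0, -11.5], [0, 0, 0], 0.6],
  [[0, 0, -11.5], [0, 0, 0], 0.6],
])

```text
time: 17.65
ee_pos: [0.6965, -0.0512, 0.1733]
tool_rot: [3.141, -0.0, 0.018]
force: [1.7, 0.1, -0.5]
width: 0.528
grasp_force: 32.7
```

Call:
arm_command([
  [[-1, -1.8, 0], [0, 0, 0], 0.6],
  [[-2.8, -5, 0], [0, 0, 0], 0.6],
  [[-4.7, -8.5, 0], [0, 0, 0], 0.6],
  [[-6.6, -12, 0], [0, 0, 0], 0.6],
  [[-8.5, -15.5, 0], [0, 0, 0], 0.6],
])

```text
time: 18.07
ee_pos: [0.6076, 0.1045, 0.1655]
tool_rot: [3.141, -0.001, 0.003]
force: [0.0, 0.2, -0.9]
width: 0.53
grasp_force: 32.7
```

Call:
arm_command([
  [[-1.9, -3.5, 0], [0, 0, 0], 0.6],
  [[-3.8, -7, 0], [0, 0, 0], 0.6],
  [[-5.7, -10.5, 0], [0, 0, 0], 0.6],
  [[-7.6, -14, 0], [0, 0, 0], 0.6],
  [[-9.5, -17.5, 0], [0, 0, 0], 0.6],
])

```text
time: 18.48
ee_pos: [0.5125, 0.2797, 0.1656]
tool_rot: [-3.141, 0.0, -0.004]
force: [1.1, 0.5, -0.3]
width: 0.526
grasp_force: 32.7
```

Call:
arm_command([
  [[-1.9, -3.4, 0], [0, 0, 0], 0.6],
  [[-3, -5.2, 0], [0, 0, 0], 0.6],
  [[-3.2, -5.5, 0], [0, 0, 0], 0.6],
  [[-3.2, -5.5, 0], [0, 0, 0], 0.6],
  [[-3.2, -5.5, 0], [0, 0, 0], 0.6],
])

```text
time: 18.9
ee_pos: [0.4821, 0.3324, 0.1648]
tool_rot: [3.141, -0.001, 0.002]
force: [0.7, 0.2, -0.2]
width: 0.527
grasp_force: 32.7
```

Call:
arm_command([
  [[0, -0.1, 3], [0, 0, 0], 0.6],
  [[0, -0.1, 6], [0, 0, 0], 0.6],
  [[0, -0.1, 8.5], [0, 0, 0], 0.6],
  [[0, -0.1, 9.6], [0, 0, 0], 0.6],
  [[0, -0.1, 10.2], [0, 0, 0], 0.6],
])

```text
time: 19.32
ee_pos: [0.4818, 0.3321, 0.0608]
tool_rot: [3.14, -0.004, -0.002]
force: [-0.1, 0.2, 0.8]
width: 0.525
grasp_force: 32.7
```

Call:
arm_command([
  [[0, 0, 0.1], [0, 0, 0], 0.6],
  [[0, 0, 0.3], [0, 0, 0], 0.6],
  [[0, 0, 0.4], [0, 0, 0], 0.6],
  [[0, 0, 0.4], [0, 0, 0], 0.6],
])

```text
time: 19.65
ee_pos: [0.482, 0.3344, 0.0593]
tool_rot: [-3.141, 0.0, -0.002]
force: [0.4, -0.2, -0.5]
width: 0.528
grasp_force: 32.7
```

Call:
arm_command([
  [[0, 0, 0.1], [0, 0, 0], 0.6],
  [[0, 0, 0.2], [0, 0, 0], 0.6],
  [[0, 0, 0.2], [0, 0, 0], 0.6],
])

```text
time: 19.9
ee_pos: [0.4823, 0.3347, 0.0592]
tool_rot: [-3.141, 0.0, -0.004]
force: [-5.4, -3.9, 20.6]
width: 0.528
grasp_force: 34.6
```

Floor contact, so I release, rise, back off and check.

Call:
arm_command([
  [[0, 0, -0.1], [0, 0, 0], -0.5],
  [[0, 0, -0.1], [0, 0, 0], -0.5],
  [[0, 0, -0.1], [0, 0, 0], -0.5],
])

```text
time: 20.15
ee_pos: [0.4816, 0.3342, 0.0577]
tool_rot: [-3.141, 0.0, -0.001]
force: [-0.4, -0.3, -0.5]
width: 0.754
grasp_force: 0.0
```

Call:
arm_command([
  [[0, 0, -2], [0, 0, 0], -0.5],
  [[0, 0, -5], [0, 0, 0], -0.5],
  [[0, 0, -8.5], [0, 0, 0], -0.5],
  [[0, 0, -12], [0, 0, 0], -0.5],
  [[0, 0, -16], [0, 0, 0], -0.5],
])

```text
time: 20.57
ee_pos: [0.4807, 0.3336, 0.2181]
tool_rot: [3.141, 0.0, -0.002]
force: [1.0, -0.7, -0.6]
width: 0.751
grasp_force: 0.0
```

Call:
arm_command([
  [[0, 3, -2], [0, 0, 0], -0.5],
  [[0, 6, -4], [0, 0, 0], -0.5],
  [[0, 6, -5], [0, 0, 0], -0.5],
  [[0, 6, -5], [0, 0, 0], -0.5],
  [[0, 6, -5], [0, 0, 0], -0.5],
])

```text
time: 20.98
ee_pos: [0.4814, 0.2743, 0.2673]
tool_rot: [-3.141, 0.0, -0.001]
force: [0.2, -0.0, -0.6]
width: 0.75
grasp_force: 0.0
```

Run:
```python
from m import *
w=dict(red=(.4814,.3339),yel=(.5636,.351),blu=(.5806,.2688),grn=(.4984,.2517))
run('w6.png',w)
g=dict(w,pblue=(.583,-.068),pred=(.694,.074))
for cam in ['side','scene']:
    s,im,d=cap(cam,cam+'_6.png'); P=cloud(cam,s,d).reshape(-1,3); P=P[d.ravel()>0]
    for n,c in g.items():
        t=P[(np.hypot(*(P[:,:2]-c).T)<.04)&(P[:,2]>.064)&(P[:,2]<.09)]
        if len(t)>10: c2,r=cv2.minEnclosingCircle(t[:,:2].astype(np.float32)); print(cam,n,len(t),np.round(c2,4),round(r,4),np.round(np.median(t[:,2]),4),(np.linalg.norm(np.array(c2)-c)*1000).round(1))
im=cv2.imread('pics/scene_6.png'); cv2.imwrite('pics/c6.png',cv2.resize(im[120:320,230:450],None,fx=3,fy=3,interpolation=cv2.INTER_CUBIC)[:600])
```

```text
[0.4814 0.2743 0.2673] 0.7501186851338334
red 2319 [0.4807 0.3342] 0.0237 0.0767
yel 2854 [0.5634 0.3501] 0.0238 0.0767
blu 2897 [0.581 0.267] 0.0238 0.0769
grn 2355 [0.4977 0.2511] 0.0237 0.0768
side red 680 [0.4798 0.3355] 0.0246 0.0776 2.2
side yel 681 [0.5629 0.3512] 0.0239 0.0774 0.8
side blu 568 [0.5804 0.2669] 0.0247 0.0776 1.9
side grn 584 [0.4975 0.2521] 0.025 0.0775 1.0
side pred 323 [0.6959 0.0758] 0.0255 0.0696 2.6
scene red 221 [0.4807 0.331 ] 0.0252 0.0762 3.0
scene yel 235 [0.5648 0.3488] 0.0264 0.0761 2.6
scene blu 251 [0.5821 0.2656] 0.0254 0.0764 3.5
scene grn 239 [0.4999 0.2487] 0.0257 0.0762 3.4
scene pblue 297 [ 0.5842 -0.0689] 0.0249 0.0688 1.4
scene pred 281 [0.6945 0.0716] 0.0247 0.0691 2.5
```

View pics/w6.png

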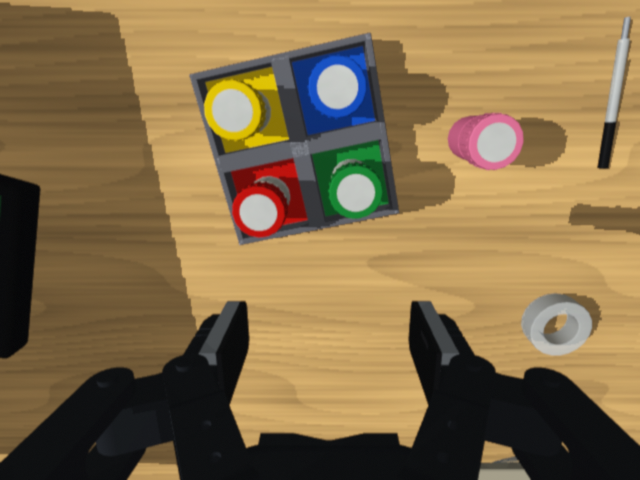

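View pics/c6.png

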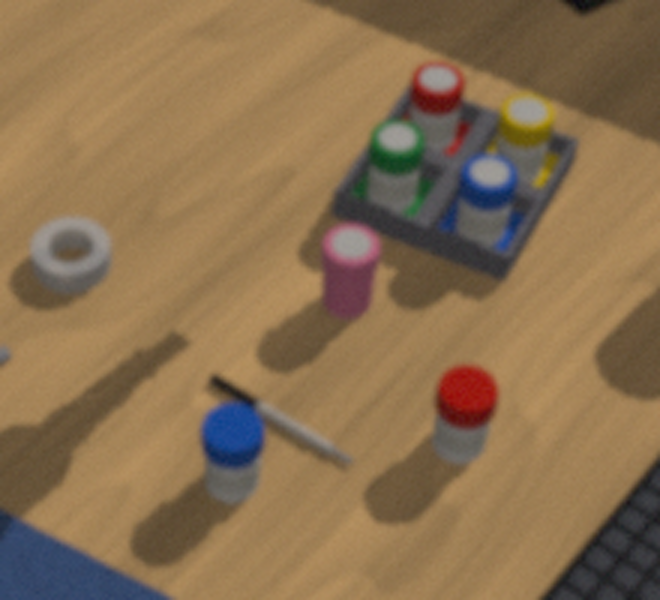

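Both pictures show the four stickered pots upright in wells of their own colour: in the wrist view, yellow (233,110), blue (337,87), red (258,212) and green (355,192). Their cap tops are at 77–78 mm and they sit within 4 mm of the well centres. The plain pots and the pink one have not moved. Handing in.

```bash
python3 -c "
from cell import robot
print(robot.finish_job())"
```

```text
the job is handed in; nothing more can be done
None
```

I handed the job in at about 21 s of robot time: all four stickered pots stand upright in the wells of their own colour, and the plain and pink pots were left where they stood. The hand-in returned no verdict.

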